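Make up two sampling kits at the mushroom farm

TASK

Make up the two sampling kits: the blue tray gets the corer with the yellow grip, the amber glass jar and the grey data logger; the white tray gets the corer with the red grip and the squat pot with the green lid. Lay each corer across its tray's two spring clips and press it down until it snaps fully home in both; stand the other things in the tray's pockets, upright on the floor, as they stood on the table. Leave the spare corer with the black grip and the spare jar with the blue lid where they are.

Things in the scene. Friction and masses are not known exactly. Their poses are not given: they have to be found in the camera images.
- tray_blue: Blue kit tray, fixed, 150 (x) by 190 mm (y). Origin: centre of underside, z up. Floor 4 mm, walls 12 mm high, 3 thick. Two 90 x 90 mm pockets, one thing each, centred at x -27, y +47 and -47. Clip rail along y at x +45: two clips, 14 mm long, at y +50 and -50, open upwards. Corer home: along tray y, grip centred at y 0 (18 mm off fits), axis at x 45, z 40. Fingers have room between the clips.
- tray_white: White kit tray, same shape, sizes and axes as the blue one. Clips (both trays): sprung steel jaw pairs on dark posts; flared tops at z 62 mm, lips 6 mm apart at z 45, post tops at z 35. Lay a corer level on the flares and push straight down, about 6 N (3 to 12) for the pair; it snaps past the lips onto the post tops. Up to 5 mm sideways error still enters.
- corer_yellow: Corer (sampling rod) with yellow grip, lying along its own x, 160 mm long: in the middle a square grip 50 mm long, 20 wide, 20 high with two thin rubber bands; from each end a bare steel shaft of 10 mm diameter sticks out 55 mm. Both ends alike. Origin: on the shaft axis, mid-grip, 10 mm above the table as it lies. 60 to 130 g.
- corer_red: Corer (sampling rod) with red grip, lying along its own x, 160 mm long: in the middle a square grip 50 mm long, 20 wide, 20 high with two thin rubber bands; from each end a bare steel shaft of 10 mm diameter sticks out 55 mm. Both ends alike. Origin: on the shaft axis, mid-grip, 10 mm above the table as it lies. 60 to 130 g.
- corer_black: Corer (sampling rod) with black grip, a spare to be left alone, lying along its own x, 160 mm long: in the middle a square grip 50 mm long, 20 wide, 20 high with two thin rubber bands; from each end a bare steel shaft of 10 mm diameter sticks out 55 mm. Both ends alike. Origin: on the shaft axis, mid-grip, 10 mm above the table as it lies. 60 to 130 g.
- jar_amber: amber glass jar with a white lid, a plain upright cylinder 44 mm in diameter and 62 mm high, 80 to 170 g. Origin: centre of its underside, z up.
- pot_green: squat white plastic pot with a green lid, a plain upright cylinder 54 mm in diameter and 42 mm high, 55 to 115 g. Origin: centre of its underside, z up.
- logger: grey data logger, a box 56 mm (its x) by 36 mm (its y) by 36 mm high with a dark and green display and an orange button on top, 75 to 155 g. Origin: centre of its underside, z up.
- jar_spare: white plastic jar with a blue lid, a spare to be left alone; upright cylinder 44 mm in diameter, 62 mm high. Origin: centre of its underside.
Things that resemble listed ones, but are neither listed nor needed, are in the scene too. Leave any purple look-alike of the corer_red alone.

How it is judged (in metres and radians):
At the end, for the whole second after the job is handed in: Each corer home in its own tray's two clips: 8 mm sideways, 20 mm lengthwise, 3.5 mm in height, 0.08 rad. Jar and logger in the blue tray's pockets, pot in the white tray's, on the floor (3.5 mm), upright (0.1 rad), at rest. Spares within 30 mm of their start (x of corer_yellow in the frame of tray_blue between 0.037 and 0.053 m and y of corer_yellow in the frame of tray_blue between -0.02 and 0.02 m and z of corer_yellow in the frame of tray_blue between 0.036 and 0.0435 m and angle between the x axis of corer_yellow and the y axis of tray_blue, either way round below 0.08 rad and linear speed of each of corer_yellow, corer_red, jar_amber, logger, pot_green below 0.02 m/s and x of corer_red in the frame of tray_white between 0.037 and 0.053 m and y of corer_red in the frame of tray_white between -0.02 and 0.02 m and z of corer_red in the frame of tray_white between 0.036 and 0.0435 m and angle between the x axis of corer_red and the y axis of tray_white, either way round below 0.08 rad and x of jar_amber in the frame of tray_blue between -0.07 and 0.017 m and y of jar_amber in the frame of tray_blue between -0.092 and 0.092 m and z of jar_amber in the frame of tray_blue between 0 and 0.0075 m and angle between each of jar_amber, logger, pot_green's own z axis and vertical below 0.1 rad and x of logger in the frame of tray_blue between -0.07 and 0.017 m and y of logger in the frame of tray_blue between -0.092 and 0.092 m and z of logger in the frame of tray_blue between 0 and 0.0075 m and x of pot_green in the frame of tray_white between -0.07 and 0.017 m and y of pot_green in the frame of tray_white between -0.092 and 0.092 m and z of pot_green in the frame of tray_white between 0 and 0.0075 m and distance of each of corer_black, jar_spare from where it was at the start of the episode below 0.03 m); the robot touches nothing.
It fails at once if the spare corer was disturbed (moved by over 30 mm) (distance of corer_black from where it was at the start of the episode above 0.03 m).
It fails at once if the spare jar was disturbed (moved by over 30 mm) (distance of jar_spare from where it was at the start of the episode above 0.03 m).
It also fails if it takes over 120 s, if anything falls off the work surface, if the arm or the gripper's body presses on something with over 40 N, if the wrist force passes 120 N, or if a joint passes its speed limit or range.

ROBOT

A 6-joint arm with a two-finger parallel gripper is mounted at the origin on the work surface. World frame = base frame: x ahead of the robot, y to its left, z up, the work surface at z = 0. Lengths are in mm, angles in rad, forces in N, time in s.
With the tool pointing down it reaches from about 350 to 875 mm from the base axis. Payload 4.2 kg.
Tool frame: the origin (TCP) lies on the mounting face of the last link; the fingertips stand 173 mm ahead of it and the grasp point (between the pads) lies 155 mm ahead of it (tcp_to_grasp is the distance from the TCP to the grasp point, in mm); z points along the fingers, y is the direction in which the jaws open and shut (so a half turn about z gives the same grasp; the last joint's range is limited). The gripper opens to 85 mm and grips with 20 to 120 N. Pads are 22 mm wide; open, the fingers measure 114 mm over their backs; the gripper's body (76 mm by 85 mm) begins 54 mm behind the grasp point. The pads swing forward as they close: fully open they stand 13 mm farther back than shut.
Start: joints at [1.553, 0.385, 0.008, 0, -1.194, -0.259], TCP at [170.767, 601.198, 404.712] pointing down, gripper open.
Joint ranges: [-3.14, 3.14], [-1.21, 2.06], [-1.07, 1.41], [-3.16, 2.05], [-2.99, -0.16], [-3.1, 3.1]. Speed limits (rad/s): [2.79, 2.79, 3.14, 3.14, 3.14, 3.14].

INTERFACE

Orientations are given as a unit quaternion [x, y, z, w].
In Python, from bench import * gives the robot as it stands. The module is installed in compiled form; this text tells all that it offers.
- The arm moves only by the tool apply_moves, never from a script. Its arguments are lists of equal length, an entry for each row: "fingers": the closure, from 0 (fully open) to 1 (shut); "dp": the shift along the world's x, y, z in cm, a list of three; "yaw": the turn about the world's z in degrees. A call has 1 to 10 rows; each row is the pose to reach, as a shift and turn from the pose measured when the call began; what a row does not reach only later rows make up. A row lasts 1/10 s, in which the tool goes at most 50 mm and 8.59 degrees, less where a joint would pass 70% of its speed; a pose out of reach is approached as far as the arm can. A call with a gripper value outside its range is refused whole. The fingers move at their own pace and stop on an object; the grip force is fixed at half the most. Time passes only in rows, so rows that repeat a pose let the fingers close. It gives the time, the measured TCP pose, the force and the opening at its end, in the units of the state.
- read_state(): the state, without advancing time (a new reading comes with each control period).
- get_image(name): name is "scene" or "top" or "wrist"; returns a dict with "color" (420x560x3 uint8, blue, green, red), "mtx" (3x3 intrinsics, pixels), "camera_from_world" (4x4, takes a point from world to camera coordinates); the wrist camera has in their place "tool_from_camera" (4x4, takes a point from camera to tool coordinates, whose origin is the TCP and whose axes are the flange's). Camera axes: x right, y down, z forward; pixel columns grow to the right and rows downward; lengths in mm; the calibration is good to about 2 mm. A picture is of the moment at which its call begins: read the wrist's pose just before it. There is no depth.
- job_done(): hands the job in, once; it reports no verdict.
The state is a dict: "clock": time; "joints": joint angles; "joint_vel": joint speeds; "joint_efforts": joint torques, N m; "position": TCP position; "ee_rot": TCP orientation; "contact_force": force on the tool from outside, world axes, zero at the start; "wrist_torque": the same for the moment, N m; "gripper_width": finger opening in mm.
Only numpy, scipy, OpenCV 4.12 (cv2) and the standard library are available. Lean on these libraries where they do the work, as an engineer would, in place of code of your own. Each camera call takes 0.05 s, during which the arm holds its last target. There are 200 camera calls.

## Working session

There is one attempt and no reset: what is moved stays moved. The work goes in short steps, Python scripts to look and compute and a tool call to move; the robot and the scene stay as the last step left them, time stands still between calls to the robot, and variables do not carry over. Pictures are saved under pics/ and viewed, about 12 in all and at most 16, crops included, and the job is handed in when it is done.

Besides the shell and the picture viewer there is one more tool, called after "Call:" in YAML: its name, and indented under it one key for each argument. apply_moves: Moves the arm, as the interface text tells. Its arguments: {"type":"object","properties":{"fingers":{"type":"array","items":{"type":"number"}},"dp":{"type":"array","items":{"type":"array","items":{"type":"number"}}},"yaw":{"type":"array","items":{"type":"number"}}},"required":["fingers","dp","yaw"]}

```bash
mkdir -p pics
python3 - <<'E'
from bench import *
import cv2
print(read_state())
for n in("top","scene"):
    d=get_image(n); cv2.imwrite(f"pics/{n}0.png",d["color"]); print(n,d["mtx"].tolist(),d["camera_from_world"].round(4).tolist())
E
```

```text
{'clock': 0.0, 'joints': array([ 1.55260571e+00,  3.85555726e-01,  6.62668041e-03, -5.31526558e-04,
       -1.19400146e+00, -2.58600616e-01]), 'joint_vel': array([-5.24568689e-04,  5.25758110e-05, -7.98082790e-04, -1.25708412e-04,
       -3.07489459e-04, -1.66404758e-03]), 'joint_efforts': array([-1.28809156e-04, -3.92283189e+01,  1.88396895e+01,  4.18606952e+00,
       -4.62618365e-03,  1.06455559e-05]), 'position': array([170.69911059, 601.02013831, 403.61718027]), 'ee_rot': array([ 9.90424477e-01, -1.38051279e-01, -1.17271874e-04,  1.08901064e-03]), 'contact_force': array([-0.15369362, -0.63436705,  0.20507627]), 'wrist_torque': array([-0.02598634,  0.0254323 ,  0.00584605]), 'gripper_width': 85.62164673105622}
top [[465.6990255845483, 0.0, 279.39947594010005], [0.0, 465.6990255845483, 205.77755420775293], [0.0, 0.0, 1.0]] [[-0.0171, -0.9998, -0.0106, 19.1542], [-0.9907, 0.0184, -0.1351, 438.6894], [0.1353, 0.0082, -0.9908, 1069.6321], [0.0, 0.0, 0.0, 1.0]]
scene [[382.8298990377899, 0.0, 276.78022361940583], [0.0, 382.8298990377899, 207.98984090753498], [0.0, 0.0, 1.0]] [[-0.8293, 0.5585, -0.0201, 357.669], [0.3862, 0.5467, -0.7429, -119.4823], [-0.404, -0.6239, -0.6691, 994.8721], [0.0, 0.0, 0.0, 1.0]]
```

View pics/top0.png

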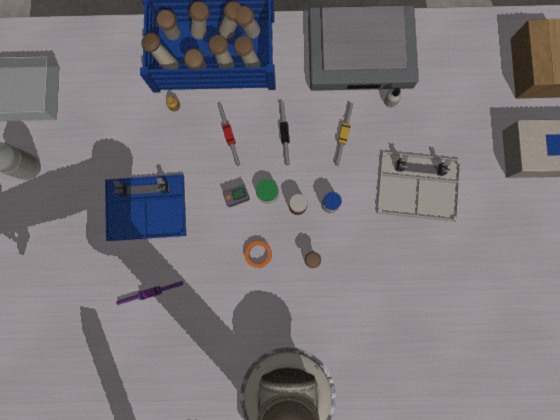

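View pics/scene0.png

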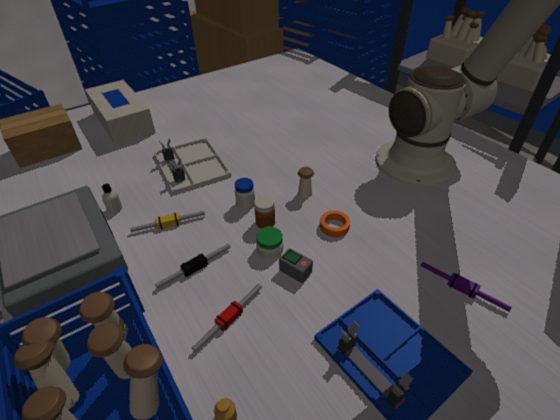

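Candidates: red corer is (229,134) with its purple look-alike at (150,293). Yellow corer is (345,134), and the black spare is (285,132). Amber jar with white lid is (299,203), against the blue-lid spare (332,202), an orange bottle (172,102) and a cork piece (313,260). The green pot is (267,190) and the logger is (236,195). Trays: blue (145,207), white (420,185), both with clips on the far (+x) side.

```bash
cat > h.py <<'E'
from bench import *
import cv2, numpy as np
from scipy.spatial.transform import Rotation as R
def cam(n):
    s=read_state(); d=get_image(n)
    if n=="wrist":
        T=np.eye(4);T[:3,:3]=R.from_quat(s["ee_rot"]).as_matrix();T[:3,3]=s["position"]
        W=T@d["tool_from_camera"]
    else: W=np.linalg.inv(d["camera_from_world"])
    return d["color"],d["mtx"],W
def ray(px,z,K,W):
    px=np.atleast_2d(px).astype(float)
    d=np.c_[px,np.ones(len(px))]@np.linalg.inv(K).T@W[:3,:3].T
    return (W[:3,3]+d*((z-W[2,3])/d[:,2])[:,None])[:,:2]
def proj(P,K,W):
    q=np.linalg.inv(W)@np.r_[P,1]; q=K@q[:3]; return q[:2]/q[2]
def mask(img,h0,h1,s=90,v=40,vm=256):
    hsv=cv2.cvtColor(img,cv2.COLOR_BGR2HSV)
    return cv2.inRange(hsv,(h0,s,v),(h1,255,vm-1))
def blobs(m,amin=30):
    c,_=cv2.findContours(m,cv2.RETR_EXTERNAL,cv2.CHAIN_APPROX_NONE)
    return sorted([k for k in c if cv2.contourArea(k)>amin],key=cv2.contourArea,reverse=True)
def rect(c,z,K,W):
    "min-area rect in world at height z: centre, long, short, angle deg of long side"
    p=ray(c[:,0,:],z,K,W).astype(np.float32); b=cv2.boxPoints(cv2.minAreaRect(p))
    e=[b[1]-b[0],b[2]-b[1]]; e.sort(key=np.linalg.norm)
    return b.mean(0).round(1),np.linalg.norm(e[1]).round(1),np.linalg.norm(e[0]).round(1),round(np.degrees(np.arctan2(e[1][1],e[1][0]))%180,1)
def toolyaw():
    "world angle (deg, mod 180) of jaw axis"
    y=R.from_quat(read_state()["ee_rot"]).as_matrix()[:,1]; return np.degrees(np.arctan2(y[1],y[0]))%180
def go(x,y,z,jaw=None):
    "print dp cm, yaw deg to bring grasp point to x,y,z"
    s=read_state(); T=R.from_quat(s["ee_rot"]).as_matrix(); g=s["position"]+T[:,2]*155
    dy=0 if jaw is None else (jaw-toolyaw()+90)%180-90
    print("dp",((np.array([x,y,z+155])-s["position"])/10).round(2),"yaw",round(dy,1),"j6",s["joints"][5].round(2),"grasp",g.round(1))
E
python3 - <<'E'
from h import *
I,K,W=cam("top"); print("camera",W[:3,3].round())
hsv=cv2.cvtColor(I,cv2.COLOR_BGR2HSV)
for n,(u,v) in dict(red=(229,134),yel=(345,134),green=(267,190),white=(299,203),blue=(332,202),log=(236,195),tray=(125,215)).items(): print(n,hsv[v,u])
for n,a,b,z,s in(("red",0,8,10,150),("red2",170,180,10,150),("yel",18,35,10,120),("green",45,80,42,90),("blue",105,130,12,120),("purple",130,160,10,80)):
    for c in blobs(mask(I,a,b,s))[:6]:
        print(n,cv2.contourArea(c),c[:,0].mean(0).round(),rect(c,z,K,W))
cv2.imwrite("pics/crop1.png",cv2.resize(I[90:250,95:470],None,fx=2.13,fy=2.13,interpolation=cv2.INTER_CUBIC))
E
```

```text
camera [ 290.    2. 1119.]
red [  2 197 140]
yel [ 22 185 157]
green [ 68 160 105]
white [ 13  24 149]
blue [109 201 114]
log [ 67 113  81]
tray [107 196  74]
red 99.0 [228. 135.] (array([622.6, 134.4], dtype=float32), np.float32(50.6), np.float32(17.3), np.float32(16.5))
yel 131.5 [344. 133.] (array([ 618.5, -149.1], dtype=float32), np.float32(53.0), np.float32(19.4), np.float32(165.5))
yel 90.0 [173. 103.] (array([704.3, 272.9], dtype=float32), np.float32(36.1), np.float32(23.8), np.float32(30.2))
green 327.0 [267. 190.] (array([476.4,  39.7], dtype=float32), np.float32(50.0), np.float32(47.0), np.float32(179.4))
green 74.0 [238. 193.] (array([468.5, 107. ], dtype=float32), np.float32(25.2), np.float32(19.9), np.float32(111.1))
blue 10512.5 [203.  45.] (array([857.1, 187. ], dtype=float32), np.float32(335.9), np.float32(244.3), np.float32(89.7))
blue 3770.5 [145. 207.] (array([444.4, 336. ], dtype=float32), np.float32(189.9), np.float32(149.0), np.float32(93.1))
blue 228.0 [553. 144.] (array([ 579.3, -655.5], dtype=float32), np.float32(47.4), np.float32(32.2), np.float32(178.8))
blue 225.5 [139. 180.] (array([508.4, 353. ], dtype=float32), np.float32(102.3), np.float32(19.3), np.float32(93.7))
blue 212.0 [332. 200.] (array([ 451.9, -115. ], dtype=float32), np.float32(39.6), np.float32(39.0), np.float32(133.8))
purple 162.0 [136. 297.] (array([232.1, 353. ], dtype=float32), np.float32(92.0), np.float32(18.2), np.float32(106.0))
purple 74.5 [168. 287.] (array([252.5, 274.2], dtype=float32), np.float32(62.9), np.float32(15.7), np.float32(101.7))
```

View pics/crop1.png

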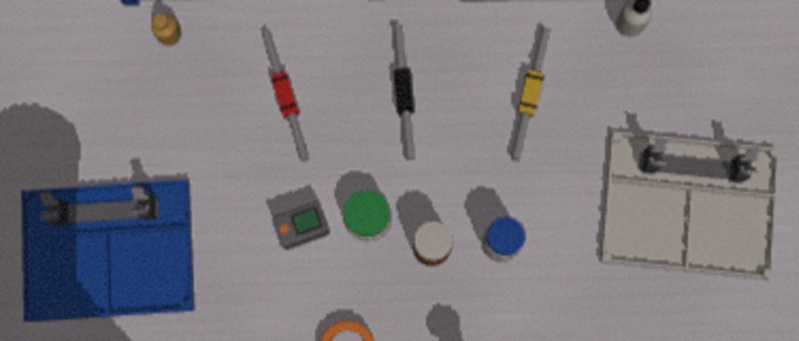

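Crop: red corer (285,94), black (403,92), yellow (532,92), white-lidded amber jar (433,240), green pot (366,213), logger (298,222). Choices match the description. I'll move over the middle for a close wrist view.

Run:
```python
from h import *
print(toolyaw()); go(540,60,250,90); d=get_image("wrist"); print(d["tool_from_camera"].round(3),d["mtx"])
```

```text
74.13305851864007
dp [ 36.93 -54.11   0.11] yaw 15.9 j6 -0.26 grasp [170.7 600.8 248.9]
[[ 0.0000e+00 -9.5900e-01 -2.8300e-01  7.2814e+01]
 [ 1.0000e+00  0.0000e+00 -0.0000e+00  6.3000e-02]
 [ 0.0000e+00 -2.8300e-01  9.5900e-01  3.0441e+01]
 [ 0.0000e+00  0.0000e+00  0.0000e+00  1.0000e+00]] [[335.10254572   0.         280.0619853 ]
 [  0.         335.10254572 214.96540099]
 [  0.           0.           1.        ]]
```

Call:
apply_moves:
  fingers: [0,0,0,0,0,0,0,0,0,0]
  dp:
    - [2.6,-3.9,0.5]
    - [5.3,-7.8,1]
    - [7.9,-11.7,1]
    - [10.6,-15.6,1]
    - [13.2,-19.5,1]
    - [16,-23.4,1]
    - [18.5,-27.3,1]
    - [21,-31,1]
    - [24,-35,1]
    - [26.5,-39,1]
  yaw: [2,4,6,8,10,12,14,16,16,16]

```text
clock: 1.2
position: [436.6, 209.4, 414.2]
ee_rot: [1.0, 0.001, 0.0, 0.0]
contact_force: [1.5, 1.0, -0.3]
gripper_width: 85.6
```

Call:
apply_moves:
  fingers: [0,0,0,0,0,0]
  dp:
    - [2.6,-3.9,0]
    - [5.3,-7.8,0]
    - [7.9,-11.7,0]
    - [10.4,-15,0]
    - [10.4,-15,0]
    - [10.4,-15,0]
  yaw: [0,0,0,0,0,0]

```text
clock: 1.8
position: [540.8, 58.4, 413.6]
ee_rot: [1.0, 0.0, -0.0, 0.001]
contact_force: [-0.4, 0.0, -0.4]
gripper_width: 85.1
```

Run:
```python
from h import *
I,K,W=cam("wrist"); cv2.imwrite("pics/w1.png",I); go(540,60,250,90)
hsv=cv2.cvtColor(I,cv2.COLOR_BGR2HSV)
for n,a,b,z,s in(("red",0,8,10,150),("green",45,80,42,90)):
    for c in blobs(mask(I,a,b,s))[:4]: print(n,cv2.contourArea(c),c[:,0].mean(0).round(),rect(c,z,K,W))
```

```text
dp [-0.04  0.08 -0.88] yaw -0.1 j6 1.16 grasp [540.4  59.1 258.8]
red 567.0 [209. 108.] (array([621.6, 133.4], dtype=float32), np.float32(32.7), np.float32(20.1), np.float32(16.6))
red 98.5 [201.  87.] (array([642.7, 139.5], dtype=float32), np.float32(19.7), np.float32(6.4), np.float32(107.0))
red 89.5 [216. 128.] (array([600.7, 127.3], dtype=float32), np.float32(19.7), np.float32(6.7), np.float32(105.2))
green 1570.5 [297. 245.] (array([478.5,  39.1], dtype=float32), np.float32(52.6), np.float32(48.3), np.float32(180.0))
green 379.0 [236. 251.] (array([471.3, 105.4], dtype=float32), np.float32(26.4), np.float32(20.2), np.float32(109.4))
```

View pics/w1.png

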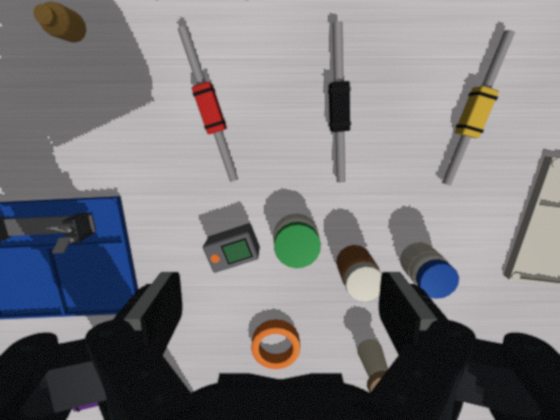

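Wrist view: red grip (209,108), black (340,107), yellow (477,112), logger (231,248), pot lid (297,245), amber jar's white lid (362,282), spare's blue lid (437,280). I'll measure the rest from this view and get the red reach.

Run:
```python
from h import *
I,K,W=cam("wrist")
hsv=cv2.cvtColor(I,cv2.COLOR_BGR2HSV)
m=cv2.inRange(hsv,(0,0,165),(180,70,255)); 
for p in((362,282),(230,260),(250,262),(400,30),(210,243),(530,240)): print(p,hsv[p[1],p[0]])
for c in blobs(mask(I,18,35,120),60)[:4]: print("yel",cv2.contourArea(c),c[:,0].mean(0).round(),rect(c,10,K,W))
for n,a,b,z in(("green",45,80,42),("bluelid",105,130,62)):
    for c in blobs(mask(I,a,b,110),400)[:4]: 
        p=ray(c[:,0],z,K,W).astype(np.float32); print(n,c[:,0].mean(0).round(),cv2.minEnclosingCircle(p))
# shaft tips
for n,a,b in(("red",(183,25),(234,178)),("yel",(508,32),(447,181))):
    p=ray([a,b],10,K,W); d=p[0]-p[1]; print(n,p.mean(0),np.hypot(*d),np.degrees(np.arctan2(d[1],d[0]))%180)
print("jar hand", ray([362,282],62,K,W))
print("logger top corners", ray([(204,248),(249,227),(258,250),(211,271)],36,K,W).round(1))
go(621.7,133.4,20,106.6)
```

```text
(362, 282) [ 20  22 207]
(230, 260) [ 67 119  90]
(250, 262) [158   6 171]
(400, 30) [170   4 188]
(210, 243) [135   9  56]
(530, 240) [ 21  22 186]
yel 1241.0 [61. 20.] (array([703.6, 276.3], dtype=float32), np.float32(48.8), np.float32(28.8), np.float32(72.5))
yel 771.0 [477. 111.] (array([ 618.5, -151.3], dtype=float32), np.float32(33.8), np.float32(27.4), np.float32(165.7))
yel 146.0 [468. 132.] (array([ 597.5, -145.5], dtype=float32), np.float32(27.1), np.float32(8.1), np.float32(77.9))
yel 129.5 [486.  91.] (array([ 639.6, -157. ], dtype=float32), np.float32(26.8), np.float32(7.5), np.float32(78.0))
green [297. 244.] ((478.62603759765625, 39.2286376953125), 26.02073097229004)
bluelid [ 61. 248.] ((469.0746765136719, 291.2810363769531), 100.96294403076172)
bluelid [437. 279.] ((447.92218017578125, -108.54832458496094), 23.604984283447266)
red [622.86586152 132.86596256] 160.08078436304942 16.350056304092373
yel [ 618.65414074 -149.6341799 ] 156.15700584442246 165.37281411987766
jar hand [[443.99843824 -28.758112  ]]
logger top corners [[472.  143.1]
 [496.7  92.4]
 [469.7  83. ]
 [443.9 136.8]]
dp [  8.15   7.36 -23.9 ] yaw 16.4 j6 1.16 grasp [540.2  59.6 259. ]
```

Call:
apply_moves:
  fingers: [0,0,0,0,0,0,0,0,0,0]
  dp:
    - [4,3.7,-3]
    - [8.15,7.35,-6]
    - [8.15,7.35,-10]
    - [8.15,7.35,-14]
    - [8.15,7.35,-17]
    - [8.15,7.35,-20]
    - [8.15,7.35,-22]
    - [8.15,7.35,-23]
    - [8.15,7.35,-23.8]
    - [8.15,7.35,-23.8]
  yaw: [8,16.4,16.4,16.4,16.4,16.4,16.4,16.4,16.4,16.4]

```text
clock: 2.9
position: [621.4, 133.9, 175.9]
ee_rot: [0.989, 0.145, -0.0, 0.001]
contact_force: [0.5, 0.3, -0.7]
gripper_width: 85.4
```

Run:
```python
from h import *
s=read_state(); print(s["contact_force"].round(1)); go(622.2,133.2,20,106.5)
```

```text
[ 0.5  0.3 -0.7]
dp [ 0.08 -0.07 -0.09] yaw -0.1 j6 1.39 grasp [621.4 133.7  20.9]
```

Call:
apply_moves:
  fingers: [1,1,1,1,1,1,1,1,1,1]
  dp:
    - [0,0,-0.1]
    - [0,0,-0.1]
    - [0,0,-0.1]
    - [0,0,-0.1]
    - [0,0,-0.1]
    - [0,0,-0.1]
    - [0,0,-0.1]
    - [0,0,-0.1]
    - [0,0,1]
    - [0,0,3]
  yaw: [0,0,0,0,0,0,0,0,0,0]

```text
clock: 3.9
position: [620.5, 133.5, 204.2]
ee_rot: [0.99, 0.144, -0.003, 0.001]
contact_force: [-0.2, -0.1, -0.8]
gripper_width: 18.5
```

Run:
```python
from h import *
_,K,W=cam("top"); I=cv2.imread("pics/top0.png")
hsv=cv2.cvtColor(I,cv2.COLOR_BGR2HSV)
m=cv2.inRange(hsv,(10,12,60),(35,60,255)); m[:140]=0;m[230:]=0;m[:,:360]=0;m[:,470:]=0
m=cv2.morphologyEx(m,cv2.MORPH_CLOSE,np.ones((5,5)));m=cv2.morphologyEx(m,cv2.MORPH_OPEN,np.ones((3,3)))
for c in blobs(m,300): print(cv2.contourArea(c),rect(c,12,K,W))
c=np.array([(614,128),(775,145),(769,276),(602,260)])/2.13+(95,90); p=ray(c,12,K,W); print(p.round(1),p.mean(0))
cl=np.array([(652,160),(740,168)])/2.13+(95,90); print("clips",ray(cl,45,K,W))
```

```text
4821.0 (array([ 484.7, -324. ], dtype=float32), np.float32(192.6), np.float32(152.9), np.float32(82.9))
[[ 573.5 -243.6]
 [ 550.  -425.4]
 [ 400.5 -408.4]
 [ 421.9 -223. ]] [ 486.45836618 -325.06918252]
clips [[ 528.00556451 -276.35183706]
 [ 517.13573911 -372.46708032]]
```

Run:
```python
from h import *
print(read_state()["joints"].round(3)); go(430,-310,200,173)
```

```text
[ 0.466  0.592 -0.187  0.002 -0.789  1.394]
dp [-19.21 -44.4   14.6 ] yaw 66.3 j6 1.39 grasp [622.5 134.   54. ]
```

Call:
apply_moves:
  fingers: [1,1,1,1,1,1,1,1,1,1]
  dp:
    - [0,0,4]
    - [0,-2,8]
    - [-2,-6,12]
    - [-4,-10,14.6]
    - [-6,-14,14.6]
    - [-8,-18,14.6]
    - [-10,-22,14.6]
    - [-12,-26,14.6]
    - [-14,-30,14.6]
    - [-16,-34,14.6]
  yaw: [-8,-16,-24,-32,-40,-48,-56,-64,-72,-80]

```text
clock: 4.95
position: [460.6, -207.3, 354.9]
ee_rot: [0.85, -0.527, 0.001, 0.001]
contact_force: [1.1, -0.4, -1.0]
gripper_width: 18.4
```

Call:
apply_moves:
  fingers: [1,1,1,1,1,1]
  dp:
    - [-1,-4,0]
    - [-2,-8,0]
    - [-3,-12,0]
    - [-3,-12.5,0]
    - [-3,-12.5,0]
    - [-3,-12.5,0]
  yaw: [-8,-16,-24,-32,-33,-33]

```text
clock: 5.55
position: [430.4, -332.0, 354.4]
ee_rot: [-0.666, 0.746, 0.0, -0.001]
contact_force: [0.0, -0.1, -1.5]
gripper_width: 18.3
```

Run:
```python
from h import *
I,K,W=cam("wrist"); cv2.imwrite("pics/w2.png",I); go(529.7,-330,80,173); print(W[:3,3])
np.savez("w2.npz",K=K,W=W)
```

```text
dp [  9.91   0.17 -11.96] yaw -0.5 j6 0.24 grasp [ 430.3 -332.   199.6]
[ 422.55903239 -404.13822237  324.11378049]
```

View pics/w2.png

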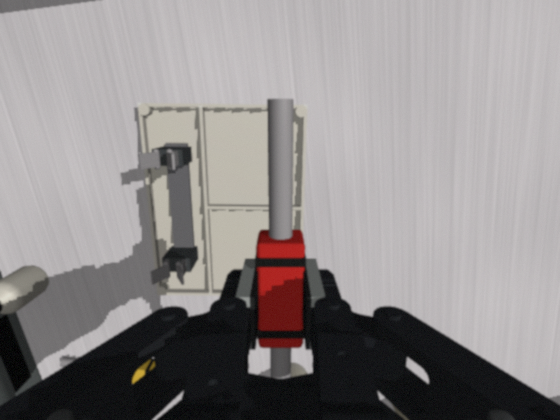

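Wrist view: red corer sits square in the jaws; the white tray corners are at (138,107), (306,107) and (160,291), clips near (175,157) and (180,262). I'll zoom in and cast.

Run:
```python
from h import *
I=cv2.imread("pics/w2.png"); f=np.load("w2.npz");K,W=f["K"],f["W"]
p=ray([(138,107),(306,107),(160,291)],12,K,W); print(p.round(1))
u=p[2]-p[0];v=p[0]-p[1]; print(np.hypot(*u),np.hypot(*v),np.degrees(np.arctan2(u[1],u[0])),np.degrees(np.arctan2(v[1],v[0])),(p[1]+p[2])/2)
cv2.imwrite("pics/w2c.png",cv2.resize(I[95:305,120:320],None,fx=3.6,fy=2.8,interpolation=cv2.INTER_CUBIC))
```

```text
[[ 546.5 -426.3]
 [ 398.5 -409.4]
 [ 566.1 -245.1]]
182.21775605511806 148.94110006020023 83.81585375513747 -6.51680683112785 [ 482.34349387 -327.22381919]
```

View pics/w2c.png

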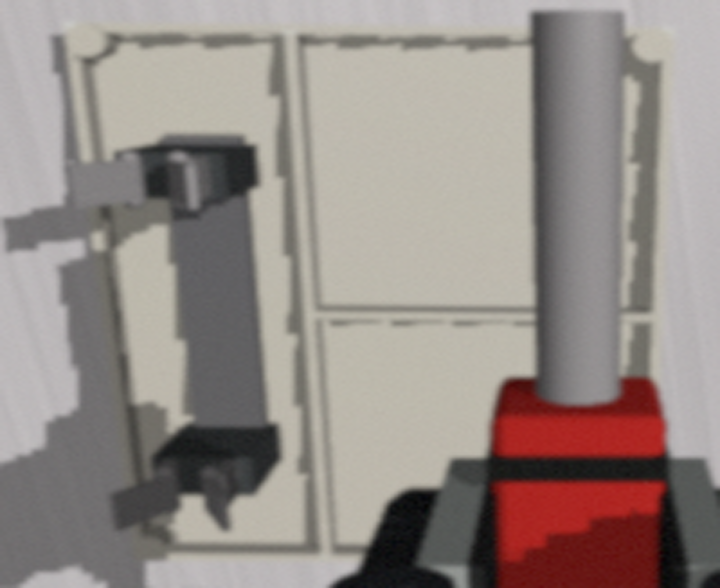

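Run:
```python
from h import *
from scipy.optimize import least_squares
f=np.load("w2.npz");K,W=f["K"],f["W"]
c=np.array([(65,28),(672,35),(145,553),(290,35),(318,315),(325,550),(655,318)])/(3.6,2.8)+(120,95)
t=np.array([(75,-95),(-75,-95),(75,95),(19.5,-94),(19.5,0),(19.5,94),(-73.5,0)],float)
p=ray(c,12,K,W); print(p.round(1).tolist())
def m(q): a=q[2]; return t@np.array([[np.cos(a),np.sin(a)],[-np.sin(a),np.cos(a)]])+q[:2]
r=least_squares(lambda q:(m(q)-p).ravel(),[485,-325,-.12]); print(r.x,np.degrees(r.x[2]),(m(r.x)-p).round(1).tolist())
a=r.x[2];h=r.x[:2]+45*np.array([np.cos(a),np.sin(a)]);print("home",h)
for z in(12,45,62): 
  for y in(50,-50):
    w=r.x[:2]+np.array([45*np.cos(a)-y*np.sin(a),45*np.sin(a)+y*np.cos(a)])
    q=proj(np.r_[w,z],K,W); print(z,y,((q-(120,95))*(3.6,2.8)).round())
```

```text
[[546.1, -427.9], [398.0, -408.9], [566.2, -243.4], [491.5, -419.5], [500.6, -328.1], [514.3, -238.6], [411.0, -316.8]]
[ 4.82831565e+02 -3.25938446e+02 -1.23093690e-01] -7.0527489007737705 [[-0.5, -1.5], [-1.3, -2.1], [2.7, 2.5], [-0.9, -2.1], [1.6, -0.2], [-0.6, 3.6], [-1.1, -0.1]]
home [ 527.49107436 -331.46368383]
12 50 [230. 449.]
12 -50 [202. 168.]
45 50 [194. 489.]
45 -50 [160. 180.]
62 50 [173. 513.]
62 -50 [134. 187.]
```

Fit agrees with the clips and the top camera within about 2 mm. Home is about (528,-331).

Call:
apply_moves:
  fingers: [1,1,1,1,1,1,1,1,1,1]
  dp:
    - [3,0,0]
    - [6,0,0]
    - [9,0.1,0]
    - [9.75,0.1,-3]
    - [9.75,0.1,-7]
    - [9.75,0.1,-9.5]
    - [9.75,0.1,-11]
    - [9.75,0.1,-11.5]
    - [9.75,0.1,-11.5]
    - [9.75,0.1,-11.5]
  yaw: [-0.5,-0.5,-0.5,-0.5,-0.5,-0.5,-0.5,-0.5,-0.5,-0.5]

```text
clock: 6.6
position: [528.7, -330.4, 240.8]
ee_rot: [-0.663, 0.748, -0.001, -0.001]
contact_force: [0.3, -0.0, -0.3]
gripper_width: 18.9
```

Run:
```python
from h import *
print(read_state()["contact_force"].round(1)); go(528,-331,50,173)
```

```text
[ 0.3 -0.  -0.3]
dp [-0.07 -0.06 -3.58] yaw -0.1 j6 0.18 grasp [ 528.8 -330.8   85.8]
```

Call:
apply_moves:
  fingers: [1,1,1,1,1,1,1,1]
  dp:
    - [0,0,-0.8]
    - [-0.05,0,-1.4]
    - [-0.05,0,-2]
    - [-0.05,0,-2.4]
    - [-0.05,0,-2.8]
    - [-0.05,0,-3.2]
    - [-0.05,0,-3.5]
    - [-0.05,0,-3.6]
  yaw: [0,0,0,0,0,0,0,0]

```text
clock: 7.4
position: [528.2, -330.4, 205.4]
ee_rot: [-0.663, 0.748, -0.001, -0.001]
contact_force: [-2.3, 2.6, 9.5]
gripper_width: 18.5
```

Run:
```python
from h import *
print(read_state()["contact_force"].round(1)); go(528,-331,50,173)
I,K,W=cam("wrist"); print(I.shape)
cv2.imwrite("pics/w3.png",I)
```

```text
[-2.3  2.6  9.5]
dp [-0.02 -0.06 -0.04] yaw -0.1 j6 0.18 grasp [ 528.1 -330.9   50.4]
(420, 560, 3)
```

View pics/w3.png

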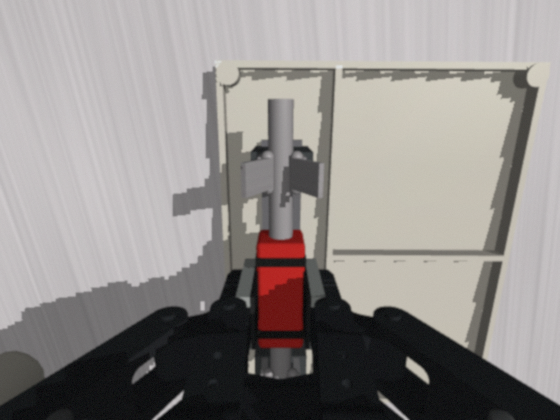

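The rod runs between the clip jaws at (283,178), centred on the rail. I'll press another 2 mm to be sure it's home.

Call:
apply_moves:
  fingers: [1,1,1,1]
  dp:
    - [0,0,-0.1]
    - [0,0,-0.2]
    - [0,0,-0.2]
    - [0,0,-0.2]
  yaw: [0,0,0,0]

```text
clock: 7.85
position: [528.1, -330.3, 205.4]
ee_rot: [-0.664, 0.748, -0.001, -0.001]
contact_force: [-3.6, 2.6, 11.5]
gripper_width: 18.3
```

Call:
apply_moves:
  fingers: [0.4,0.4,0.4,0.4,0.4,0.4,1,1,1,1]
  dp:
    - [0,0,0]
    - [0,0,0]
    - [0,0,0]
    - [0,0,0]
    - [0,0,2]
    - [0,0,5]
    - [0,0,6]
    - [0,0,6]
    - [0,0,6]
    - [0,0,6]
  yaw: [0,0,0,0,0,0,0,0,0,0]

```text
clock: 8.85
position: [527.7, -330.2, 263.8]
ee_rot: [-0.664, 0.748, 0.0, -0.002]
contact_force: [-0.2, -0.4, -0.6]
gripper_width: 0.0
```

Call:
apply_moves:
  fingers: [1,1,1,1,1,1,1,1]
  dp:
    - [0,0,-2]
    - [0,0,-3.2]
    - [0,0,-3.7]
    - [0,0,-4]
    - [0,0,-4.2]
    - [0,0,-4.4]
    - [0,0,-4.6]
    - [0,0,-4.6]
  yaw: [0,0,0,0,0,0,0,0]

```text
clock: 9.65
position: [527.3, -329.8, 223.2]
ee_rot: [-0.664, 0.748, 0.0, -0.003]
contact_force: [-8.3, 7.8, 25.6]
gripper_width: -0.0
```

Finger contact at TCP 223.2 puts the grip top at 50.2 and the axis at 40.2, so red is home. Next is the pot.

Call:
apply_moves:
  fingers: [1,0,0,0,0,0,0,0,0,0]
  dp:
    - [0,0,4]
    - [0,1,8]
    - [-0.5,5,9]
    - [-1,9.5,9]
    - [-1.5,14,9]
    - [-2,18.5,9]
    - [-2.5,23,9]
    - [-3,27.5,9]
    - [-4,32,9]
    - [-4.9,36.9,9]
  yaw: [0,0,0,0,0,0,0,0,0,0]

```text
clock: 10.65
position: [477.8, 40.8, 313.8]
ee_rot: [-0.664, 0.748, 0.0, -0.002]
contact_force: [1.0, -0.3, 0.1]
gripper_width: 85.3
```

Run:
```python
from h import *
I,K,W=cam("wrist"); go(478,39.4,28); cv2.imwrite("pics/w4.png",I)
for c in blobs(mask(I,45,80,110),400)[:2]:
    print(cv2.minEnclosingCircle(ray(c[:,0],42,K,W).astype(np.float32)),c[:,0].mean(0))
```

```text
dp [  0.07  -0.66 -13.11] yaw 0 j6 -0.55 grasp [477.   45.8 159.1]
((475.6025695800781, 42.93077087402344), 24.719680786132812) [282.26857143 217.45714286]
((468.1785888671875, 107.98592376708984), 13.104408264160156) [301.47435897 294.48717949]
```

Run:
```python
from h import *
I,K,W=cam("wrist"); I,K,W=cam("wrist"); go(478,39.4,28); cv2.imwrite("pics/w4.png",I)
for c in blobs(mask(I,45,80,110),400)[:2]:
    print(cv2.minEnclosingCircle(ray(c[:,0],42,K,W).astype(np.float32)),c[:,0].mean(0))
```

```text
dp [-1.000e-02 -2.400e-01 -1.309e+01] yaw 0 j6 -0.54 grasp [477.6  41.5 158.9]
((476.4248046875, 37.50175094604492), 25.629526138305664) [281.20320856 208.03208556]
((469.2044677734375, 103.1664810180664), 15.49779987335205) [299.         285.95652174]
```

Call:
apply_moves:
  fingers: [0,0,0,0,0,0,1,1,1,1]
  dp:
    - [-0.1,-0.3,-4]
    - [-0.1,-0.3,-8]
    - [-0.1,-0.3,-11]
    - [-0.1,-0.3,-12.5]
    - [-0.1,-0.3,-13.1]
    - [-0.1,-0.3,-13.1]
    - [-0.1,-0.3,-13.1]
    - [-0.1,-0.3,-13.1]
    - [-0.1,-0.3,-13.1]
    - [-0.1,-0.3,-13.1]
  yaw: [0,0,0,0,0,0,0,0,0,0]

```text
clock: 11.8
position: [477.6, 39.0, 184.3]
ee_rot: [-0.667, 0.745, -0.0, -0.001]
contact_force: [-0.8, -1.7, 5.6]
gripper_width: 52.6
```

Call:
apply_moves:
  fingers: [1,1,1,1,1,1,1,1]
  dp:
    - [0,0,0]
    - [0,0,1]
    - [0,0,3]
    - [0,-1,7]
    - [0,-4,9]
    - [-0.4,-8,9]
    - [-0.6,-12,9]
    - [-0.8,-16,9]
  yaw: [0,0,0,0,0,0,0,0]

```text
clock: 12.6
position: [469.1, -122.3, 275.5]
ee_rot: [-0.667, 0.745, -0.001, -0.0]
contact_force: [0.6, -0.2, -1.0]
gripper_width: 52.6
```

Run:
```python
from h import *
read_state(); go(462.4,-275.9,34,173)
```

```text
dp [ -0.67 -15.36  -8.65] yaw -0.7 j6 -0.19 grasp [ 469.2 -122.5  120.5]
```

Call:
apply_moves:
  fingers: [1,1,1,1,1,1,1,1,1,1]
  dp:
    - [-0.3,-4.5,0]
    - [-0.5,-9,0]
    - [-0.7,-13,0]
    - [-0.7,-15.3,-1]
    - [-0.7,-15.3,-4]
    - [-0.7,-15.3,-6.5]
    - [-0.7,-15.3,-8]
    - [-0.7,-15.3,-8.6]
    - [-0.7,-15.3,-8.7]
    - [-0.7,-15.3,-8.7]
  yaw: [-0.7,-0.7,-0.7,-0.7,-0.7,-0.7,-0.7,-0.7,-0.7,-0.7]

```text
clock: 13.6
position: [462.5, -275.2, 189.3]
ee_rot: [-0.662, 0.749, -0.002, 0.0]
contact_force: [-0.3, 0.8, -1.3]
gripper_width: 52.8
```

Call:
apply_moves:
  fingers: [1,1,0.2,0.2,0.2,0.2,0.2,0.2,0.2,0.2]
  dp:
    - [0,0,-0.1]
    - [0,0,-0.1]
    - [0,0,-0.1]
    - [0,0,-0.1]
    - [0,0,-0.1]
    - [0,0,1]
    - [0,0,3]
    - [0,0,7]
    - [0,0,11]
    - [0,0,14]
  yaw: [0,0,0,0,0,0,0,0,0,0]

```text
clock: 14.6
position: [462.5, -275.4, 332.9]
ee_rot: [-0.663, 0.749, -0.003, 0.001]
contact_force: [0.5, -0.5, -0.1]
gripper_width: 68.3
```

Run:
```python
from h import *
I,K,W=cam("wrist"); I,K,W=cam("wrist"); cv2.imwrite("pics/w5.png",I)
for c in blobs(mask(I,45,80,110),400)[:2]:
    print(cv2.minEnclosingCircle(ray(c[:,0],46,K,W).astype(np.float32)),c[:,0].mean(0))
go(618.6,-150.3,19.5,75.5)
```

```text
((464.6358642578125, -276.690673828125), 25.65500259399414) [285.30057803 209.61271676]
dp [ 15.51  12.54 -16.08] yaw 82.5 j6 0.11 grasp [ 465.6 -276.6  180.3]
```

View pics/w5.png

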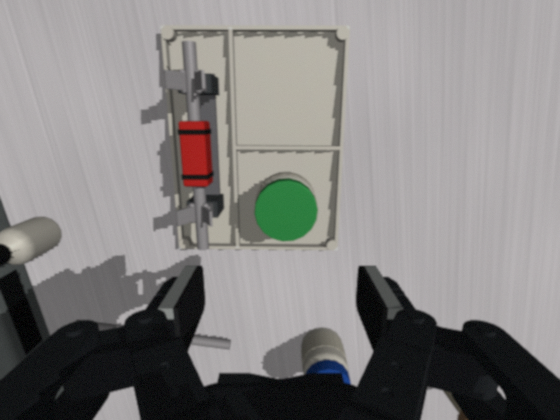

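White kit is complete: red corer between both clips (195,155), pot in its pocket (285,210). Next is the yellow corer.

Call:
apply_moves:
  fingers: [0,0,0,0,0,0,0,0,0,0]
  dp:
    - [2,1.5,0]
    - [4,3,0]
    - [6,4.5,-1]
    - [8,6,-2]
    - [10,7.5,-3]
    - [12,9,-3]
    - [14,11,-3]
    - [15.5,12.6,-3]
    - [15.5,12.6,-3]
    - [15.5,12.6,-3]
  yaw: [8.5,17,25.5,34,42,50,58,66,74,82.5]

```text
clock: 15.7
position: [618.7, -148.9, 304.7]
ee_rot: [0.992, -0.122, 0.002, -0.007]
contact_force: [1.3, -0.4, 0.1]
gripper_width: 85.5
```

Run:
```python
from h import *
for i in range(5): I,K,W=cam("wrist")
for c in blobs(mask(I,18,35,120),60)[:4]: print("yel",cv2.contourArea(c),c[:,0].mean(0).round(),rect(c,10,K,W))
go(618.6,-149.8,19.7,75.5)
```

```text
yel 904.0 [286. 215.] (array([ 614.1, -149.6], dtype=float32), np.float32(33.6), np.float32(19.8), np.float32(165.1))
yel 228.5 [286. 187.] (array([ 637.1, -155.4], dtype=float32), np.float32(19.4), np.float32(9.0), np.float32(75.5))
yel 131.0 [286. 240.] (array([ 593.2, -144.2], dtype=float32), np.float32(18.5), np.float32(6.3), np.float32(75.7))
dp [  0.03   0.   -13.05] yaw 0.1 j6 1.31 grasp [ 619.5 -147.9  150.2]
```

Call:
apply_moves:
  fingers: [0,0,0,0,0,0,1,1,1,1]
  dp:
    - [-0.05,0,-4]
    - [-0.05,0,-8]
    - [-0.05,0,-11]
    - [-0.05,0,-12.3]
    - [-0.05,0,-13]
    - [-0.05,0,-13.05]
    - [-0.05,0,-13.05]
    - [-0.05,0,-13.05]
    - [-0.05,0,-13.05]
    - [-0.05,0,-13.05]
  yaw: [0,0,0,0,0,0,0,0,0,0]

```text
clock: 16.95
position: [618.0, -149.8, 175.6]
ee_rot: [0.992, -0.127, 0.004, -0.007]
contact_force: [-0.1, 0.9, -0.1]
gripper_width: 28.2
```

Call:
apply_moves:
  fingers: [1,1,1,1,1,1,1,1,1,1]
  dp:
    - [0,0,0]
    - [0,0,0]
    - [0,0,1]
    - [0,0,4]
    - [0,0,8]
    - [0,0,12]
    - [-1,4,16]
    - [-2,8,18]
    - [-3,12,18]
    - [-4,16,18]
  yaw: [0,0,0,0,0,0,-8,-16,-24,-32]

```text
clock: 17.95
position: [577.1, 11.6, 357.5]
ee_rot: [0.917, -0.399, 0.006, -0.007]
contact_force: [0.5, -0.0, -1.0]
gripper_width: 18.3
```

Run:
```python
from h import *
go(390,336,200,3.1)
```

```text
dp [-18.71  32.44  -0.25] yaw -39.9 j6 0.45 grasp [579.8  12.7 202.5]
```

Call:
apply_moves:
  fingers: [1,1,1,1,1,1,1,1,1,1]
  dp:
    - [-2.5,4,0]
    - [-5,8,0]
    - [-7.5,12,0]
    - [-10,16,0]
    - [-12.5,20,0]
    - [-14.5,24,0]
    - [-16.5,28,0]
    - [-18.7,32.4,0]
    - [-18.7,32.4,0]
    - [-18.7,32.4,0]
  yaw: [-8,-16,-24,-32,-40,-40,-40,-40,-40,-40]

```text
clock: 18.95
position: [389.2, 336.7, 357.7]
ee_rot: [0.726, -0.687, 0.008, -0.004]
contact_force: [0.0, -1.4, -0.3]
gripper_width: 18.7
```

Run:
```python
from h import *
for i in range(4): I,K,W=cam("wrist")
np.savez("w6.npz",K=K,W=W,I=I); go(489.3,338.4,85,3.1)
cv2.imwrite("pics/w6.png",cv2.resize(I,None,fx=1.4,fy=1.4))
for c in blobs(mask(I,100,125,120),400)[:3]: print(rect(c,12,K,W),c[:,0].min(0),c[:,0].max(0))
```

```text
dp [  9.87   0.41 -11.75] yaw 0.2 j6 -0.99 grasp [393.3 333.4 202.5]
(array([444.9, 335.5], dtype=float32), np.float32(188.6), np.float32(149.3), np.float32(92.9)) [144  91] [310 283]
(array([508.3, 349. ], dtype=float32), np.float32(101.7), np.float32(20.7), np.float32(93.3)) [150 152] [178 253]
```

View pics/w6.png

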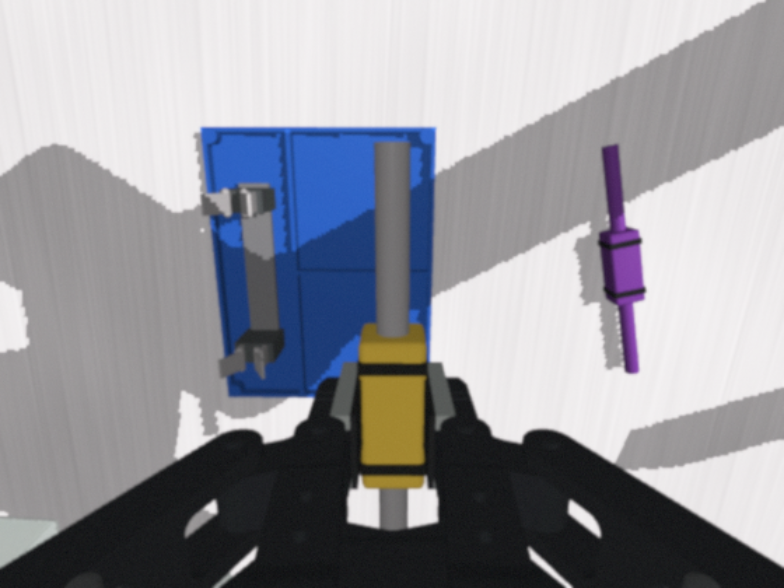

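Call:
apply_moves:
  fingers: [1,1,1,1,1,1,1,1,1,1]
  dp:
    - [3,0.2,0]
    - [6,0.3,0]
    - [9,0.5,0]
    - [9.6,0.5,-3]
    - [9.6,0.5,-7]
    - [9.6,0.5,-9.5]
    - [9.6,0.5,-11]
    - [9.6,0.5,-11.7]
    - [9.6,0.5,-11.7]
    - [9.6,0.5,-11.7]
  yaw: [0,0,0,0,0,0,0,0,0,0]

```text
clock: 20.15
position: [487.2, 339.1, 241.5]
ee_rot: [0.725, -0.689, 0.008, -0.005]
contact_force: [0.3, 0.1, -0.4]
gripper_width: 18.8
```

Run:
```python
from h import *
s=read_state();print(s["contact_force"].round(1),s["ee_rot"].round(4),s["joints"].round(3)); go(489.6,338.2,50,3)
```

```text
[ 0.3  0.1 -0.4] [ 0.7246 -0.6891  0.0085 -0.0045] [ 0.884  0.491 -0.285  0.025 -0.786 -0.852]
dp [ 0.24 -0.09 -3.65] yaw 0.1 j6 -0.85 grasp [490.1 338.3  86.5]
```

Call:
apply_moves:
  fingers: [1,1,1,1,1,1,1,1,1]
  dp:
    - [-0.05,0,-0.8]
    - [-0.05,0,-1.4]
    - [-0.05,0,-2]
    - [-0.05,0,-2.4]
    - [-0.05,0,-2.8]
    - [-0.05,0,-3.2]
    - [-0.05,0,-3.6]
    - [-0.05,0,-3.8]
    - [-0.05,0,-3.9]
  yaw: [0,0,0,0,0,0,0,0,0]

```text
clock: 21.05
position: [486.4, 339.4, 205.5]
ee_rot: [0.725, -0.689, 0.009, -0.004]
contact_force: [-10.5, -4.0, 24.5]
gripper_width: 18.6
```

Call:
apply_moves:
  fingers: [0.4,0.4,0.4,0.4,0.4,0.4,1,1,1,1]
  dp:
    - [0,0,0]
    - [0,0,0]
    - [0,0,0]
    - [0,0,0]
    - [0,0,2]
    - [0,0,5]
    - [0,0,6]
    - [0,0,6]
    - [0,0,6]
    - [0,0,6]
  yaw: [0,0,0,0,0,0,0,0,0,0]

```text
clock: 22.05
position: [486.1, 338.9, 263.9]
ee_rot: [0.725, -0.689, 0.009, -0.003]
contact_force: [-0.3, -0.5, -0.5]
gripper_width: 0.2
```

Call:
apply_moves:
  fingers: [1,1,1,1,1,1,1,1]
  dp:
    - [0,0,-2]
    - [0,0,-3.2]
    - [0,0,-3.7]
    - [0,0,-4]
    - [0,0,-4.2]
    - [0,0,-4.4]
    - [0,0,-4.6]
    - [0,0,-4.6]
  yaw: [0,0,0,0,0,0,0,0]

```text
clock: 22.85
position: [486.0, 338.6, 223.1]
ee_rot: [0.725, -0.688, 0.01, -0.003]
contact_force: [-9.4, -6.2, 26.1]
gripper_width: 0.1
```

Yellow corer home too (grip top at 50.1). Next, logger and jar: look from closer.

Call:
apply_moves:
  fingers: [1,0,0,0,0,0,0,0,0,0]
  dp:
    - [0,0,4]
    - [0,0,8]
    - [0,-4,10]
    - [0,-8,11]
    - [-1,-12,12]
    - [-2,-16,12]
    - [-3,-20,12]
    - [-3,-24,12]
    - [-3,-24,12]
    - [-3,-24,12]
  yaw: [0,0,4,8,12,16,18,18,18,18]

```text
clock: 23.85
position: [456.1, 98.0, 343.8]
ee_rot: [0.824, -0.567, 0.01, -0.005]
contact_force: [0.5, -0.3, -0.3]
gripper_width: 85.6
```

Run:
```python
from h import *
for i in range(4): I,K,W=cam("wrist")
np.savez("w7.npz",K=K,W=W,I=I); go(470,112,26,21)
cv2.imwrite("pics/w7.png",cv2.resize(I,None,fx=1.4,fy=1.4))
for c in blobs(mask(I,45,80,90),100)[:3]: print("disp",rect(c,36,K,W),c[:,0].mean(0))
for c in blobs(mask(I,3,18,150,100),20)[:3]: print("orange",rect(c,36,K,W),c[:,0].mean(0))
```

```text
dp [  1.37   1.24 -16.22] yaw -0.1 j6 -0.21 grasp [459.4  99.1 188.2]
disp (array([469.1, 106.4], dtype=float32), np.float32(27.0), np.float32(21.3), np.float32(110.1)) [270.23076923 210.        ]
orange (array([336.8,  61.6], dtype=float32), np.float32(58.9), np.float32(57.7), np.float32(171.7)) [433.51041667 216.75      ]
orange (array([460.8, 130.9], dtype=float32), np.float32(9.1), np.float32(8.9), np.float32(67.5)) [269.53571429 238.60714286]
```

View pics/w7.png

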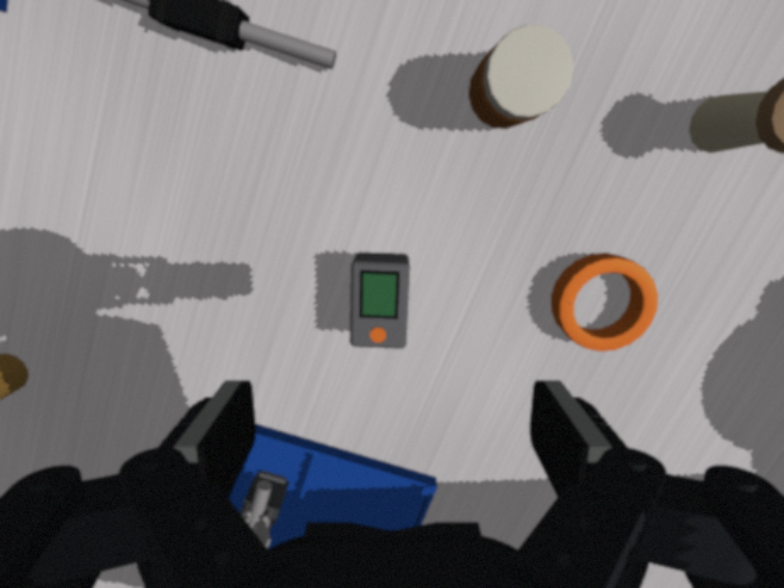

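Logger top face spans (352,262) to (406,348) in the scaled view; jar lid centre is at (529,71). Compute both.

Run:
```python
from h import *
f=np.load("w7.npz");K,W=f["K"],f["W"]
p=ray(np.array([(352,262),(408,262),(406,348),(350,346)])/1.4,36,K,W);print(p.round(1).tolist(),p.mean(0))
print("jar",ray(np.array([529,71])/1.4,62,K,W)); 
I=f["I"];hsv=cv2.cvtColor(I,cv2.COLOR_BGR2HSV);m=cv2.inRange(hsv,(15,12,120),(40,70,255));m=cv2.morphologyEx(m,cv2.MORPH_OPEN,np.ones((5,5)))
for c in blobs(m,500)[:3]: print(c[:,0].mean(0),cv2.minEnclosingCircle(ray(c[:,0],62,K,W).astype(np.float32)))
```

```text
[[491.2, 93.4], [459.7, 81.2], [440.5, 133.0], [474.0, 144.8]] [466.36978771 113.10840987]
jar [[441.93201113 -32.7115146 ]]
[378.31284916  49.81564246] ((441.6876525878906, -32.768192291259766), 20.69974136352539)
```

Call:
apply_moves:
  fingers: [0,0,0,0,0,0,0,0,0,0]
  dp:
    - [0.8,1.4,0]
    - [0.8,1.4,-4]
    - [0.8,1.4,-8]
    - [0.8,1.4,-11]
    - [0.8,1.4,-13]
    - [0.8,1.4,-14.5]
    - [0.8,1.4,-15.5]
    - [0.8,1.4,-16.1]
    - [0.8,1.4,-16.3]
    - [0.8,1.4,-16.3]
  yaw: [-0.5,-0.5,-0.5,-0.5,-0.5,-0.5,-0.5,-0.5,-0.5,-0.5]

```text
clock: 25.05
position: [464.6, 114.0, 180.4]
ee_rot: [0.822, -0.569, 0.009, -0.005]
contact_force: [-0.1, 0.3, 0.9]
gripper_width: 85.6
```

Call:
apply_moves:
  fingers: [1,1,1,1,1,1,1,1,1,1]
  dp:
    - [0,0,0]
    - [0,0,0]
    - [0,0,0]
    - [0,0,0]
    - [0,0,0]
    - [0,0,0]
    - [0,0,1]
    - [0,0,4]
    - [0,0,8]
    - [0,0,10]
  yaw: [0,0,0,0,0,0,0,0,0,0]

```text
clock: 26.05
position: [465.0, 114.2, 283.8]
ee_rot: [0.822, -0.569, 0.011, -0.007]
contact_force: [1.1, 1.0, -1.0]
gripper_width: 34.6
```

Run:
```python
from h import *
read_state();go(415.3,381.3,28,3)
```

```text
dp [ -4.97  26.71 -10.08] yaw -17.7 j6 -0.24 grasp [468.9 114.1 128.9]
```

Call:
apply_moves:
  fingers: [1,1,1,1,1,1,1,1,1,1]
  dp:
    - [-1,4,0]
    - [-2,8,0]
    - [-3,12,0]
    - [-4,16,0]
    - [-5,20,0]
    - [-5.3,24,0]
    - [-5.3,26.7,0]
    - [-5.3,26.7,-3]
    - [-5.3,26.7,-6]
    - [-5.3,26.7,-8]
  yaw: [-5,-10,-15,-17.5,-17.5,-17.5,-17.5,-17.5,-17.5,-17.5]

```text
clock: 27.05
position: [411.4, 380.8, 202.3]
ee_rot: [0.726, -0.687, 0.012, -0.004]
contact_force: [-0.1, -0.4, -0.5]
gripper_width: 35.1
```

Run:
```python
from h import *
print(read_state()["ee_rot"].round(4));go(415.3,381.3,29.5,3)
```

```text
[ 0.7262 -0.6874  0.0116 -0.0039]
dp [ 0.39  0.05 -1.78] yaw -0.2 j6 -1.02 grasp [414.8 379.2  47.4]
```

Call:
apply_moves:
  fingers: [1,1,1,1,0.35,0.35,0.35,0.35,0.35,0.35]
  dp:
    - [0,0.1,-1]
    - [0,0.1,-1.6]
    - [0,0.1,-1.75]
    - [0,0.1,-1.75]
    - [0,0.1,-1.75]
    - [0,0.1,-1.75]
    - [0,0.1,-1.75]
    - [0,0.1,1]
    - [0,0.1,5]
    - [0,0.1,9]
  yaw: [0,0,0,0,0,0,0,0,0,0]

```text
clock: 28.05
position: [411.3, 381.6, 293.3]
ee_rot: [0.726, -0.687, 0.012, -0.003]
contact_force: [0.5, 0.6, -0.0]
gripper_width: 55.3
```

Call:
apply_moves:
  fingers: [0,0,0,0,0,0,0,0,0,0]
  dp:
    - [0,0,4]
    - [0,-4,8]
    - [0.2,-8,8]
    - [0.6,-12,8]
    - [1,-16,8]
    - [1.3,-20,8]
    - [1.6,-24,8]
    - [2,-28,8]
    - [2.2,-32,8]
    - [2.5,-36,8]
  yaw: [0,0,0,0,0,0,0,0,0,0]

```text
clock: 29.05
position: [435.8, 20.0, 373.8]
ee_rot: [0.726, -0.687, 0.012, -0.004]
contact_force: [0.3, 0.5, -0.4]
gripper_width: 85.5
```

Run:
```python
from h import *
for i in range(4): I,K,W=cam("wrist")
read_state();go(443,-31,40,3)
hsv=cv2.cvtColor(I,cv2.COLOR_BGR2HSV);m=cv2.inRange(hsv,(15,12,120),(40,70,255));m=cv2.morphologyEx(m,cv2.MORPH_OPEN,np.ones((5,5)))
for c in blobs(m,500)[:3]: print(c[:,0].mean(0),cv2.minEnclosingCircle(ray(c[:,0],62,K,W).astype(np.float32)))
cv2.imwrite("pics/w8.png",I)
```

```text
dp [  0.68  -5.18 -17.86] yaw -0.0 j6 -0.39 grasp [439.6  19.1 218.6]
[285.40277778 145.28472222] ((441.7166442871094, -32.65323257446289), 20.89820098876953)
```

View pics/w8.png

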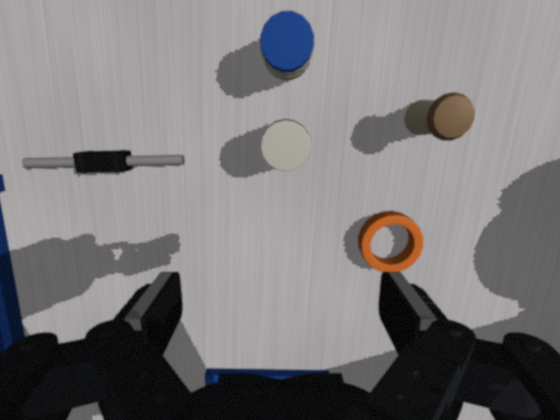

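Lid of amber jar is at (285,145), the spare (287,42) is well clear, and jaws will close along x. Descending.

Call:
apply_moves:
  fingers: [0,0,0,0,0,0,0,0,0,0]
  dp:
    - [0.2,-3,0]
    - [0.2,-5.1,-1]
    - [0.2,-5.1,-5]
    - [0.2,-5.1,-9]
    - [0.2,-5.1,-12]
    - [0.2,-5.1,-14.5]
    - [0.2,-5.1,-16.5]
    - [0.2,-5.1,-17.5]
    - [0.2,-5.1,-17.9]
    - [0.2,-5.1,-17.9]
  yaw: [0,0,0,0,0,0,0,0,0,0]

```text
clock: 30.25
position: [438.5, -29.6, 194.7]
ee_rot: [0.726, -0.688, 0.012, -0.004]
contact_force: [-0.5, -0.5, -0.8]
gripper_width: 85.3
```

Call:
apply_moves:
  fingers: [1,1,1,1,1,1,1,1,1,1]
  dp:
    - [0,0,0]
    - [0,0,0]
    - [0,0,0]
    - [0,0,0]
    - [0,0,0]
    - [0,0,0]
    - [0,0,1]
    - [0,0,4]
    - [0,0,8]
    - [0,0,11]
  yaw: [0,0,0,0,0,0,0,0,0,0]

```text
clock: 31.25
position: [438.4, -29.7, 307.2]
ee_rot: [0.726, -0.688, 0.013, -0.005]
contact_force: [1.1, 0.4, -1.4]
gripper_width: 43.0
```

Run:
```python
from h import *
read_state();go(420.2,287.5,44,3)
```

```text
dp [ -1.82  31.72 -10.82] yaw -0.1 j6 -0.27 grasp [442.2 -31.4 152.3]
```

Call:
apply_moves:
  fingers: [1,1,1,1,1,1,1,1,1,1]
  dp:
    - [-0.3,4,0]
    - [-0.6,8,0]
    - [-0.9,12,0]
    - [-1.2,16,0]
    - [-1.5,20,0]
    - [-1.8,24,0]
    - [-2.1,28,0]
    - [-2.2,31.9,0]
    - [-2.2,31.9,-4]
    - [-2.2,31.9,-8]
  yaw: [0,0,0,0,0,0,0,0,0,0]

```text
clock: 32.25
position: [416.3, 290.8, 227.8]
ee_rot: [0.726, -0.687, 0.012, -0.007]
contact_force: [-0.3, -0.2, -2.6]
gripper_width: 42.9
```

Run:
```python
from h import *
read_state();go(420.2,287.5,44,3)
```

```text
dp [ 0.39 -0.33 -2.88] yaw -0.2 j6 -0.91 grasp [420.5 289.8  72.8]
```

Call:
apply_moves:
  fingers: [1,1,1,1,0.25,0.25,0.25,0.25,0.25,0.25]
  dp:
    - [0,-0.2,-1.8]
    - [0,-0.2,-2.6]
    - [0,-0.2,-2.85]
    - [0,-0.2,-2.85]
    - [0,-0.2,-2.85]
    - [0,-0.2,-2.85]
    - [0,-0.2,-2.85]
    - [0,-0.2,0]
    - [0,-0.2,4]
    - [0,-0.2,8]
  yaw: [0,0,0,0,0,0,0,0,0,0]

```text
clock: 33.25
position: [416.3, 288.6, 309.0]
ee_rot: [0.726, -0.687, 0.012, -0.007]
contact_force: [0.2, 0.8, -0.4]
gripper_width: 63.9
```

Call:
apply_moves:
  fingers: [0.25,0.25,0.25,0.25,0.25,0.25]
  dp:
    - [0,1,4]
    - [0,4,6]
    - [0,6,6]
    - [0,6,6]
    - [0,6,6]
    - [0,6,6]
  yaw: [0,0,0,0,0,0]

```text
clock: 33.85
position: [416.0, 347.9, 367.5]
ee_rot: [0.726, -0.687, 0.012, -0.005]
contact_force: [-0.0, 0.1, 0.2]
gripper_width: 63.9
```

Run:
```python
from h import *
I,K,W=cam("wrist"); J,_,_=cam("top"); S,_,_=cam("scene")
a=cv2.resize(I,(400,300)); b=cv2.resize(J,(400,300)); c=cv2.resize(S[180:420,220:540],(400,300)); d=cv2.resize(S[130:280,120:320],(400,300))
cv2.imwrite("pics/end.png",np.vstack([np.hstack([a,b]),np.hstack([c,d])]))
```

```text
(no output)
```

View pics/end.png

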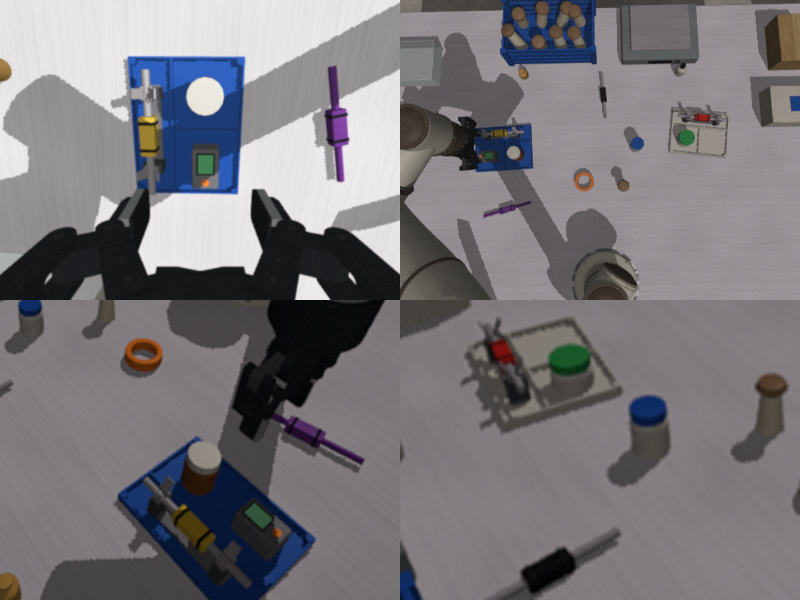

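The montage shows both corers in their clips, with jar, logger and pot standing in their pockets. The spares sit where they were. One numeric check, then hand in.

Run:
```python
from h import *
I,K,W=cam("wrist")
def tr(p,c=(444.7,335.8),a=3.0):
    a=np.radians(a);d=np.array(p)-c;return (d@np.array([[np.cos(a),-np.sin(a)],[np.sin(a),np.cos(a)]])).round(1)
c=np.vstack(blobs(mask(I,18,35,120)[:,100:240],60)[:3])+[100,0]; r=rect(c,45,K,W);print("yellow",tr(r[0]),r)
c=blobs(mask(I,45,80,90),100)[0];print("logger display",tr(rect(c,40,K,W)[0]))
J,K,W=cam("top")
for n,a,b,z,c0,an in(("red",0,8,45,(483.5,-325.5),-7),("green",45,80,46,(483.5,-325.5),-7)):
    c=max((k for k in blobs(mask(J,a,b,110),40) if k[:,0,0].mean()>400),key=cv2.contourArea); r=rect(c,z,K,W);print(n,tr(r[0],c0,an),r)
job_done()
```

```text
yellow [45.   2.5] (array([489.5, 340.7], dtype=float32), np.float32(51.2), np.float32(22.8), np.float32(93.1))
logger display [-26.2  39.8]
red [45.5  3.1] (array([ 529., -328.], dtype=float32), np.float32(51.2), np.float32(23.4), np.float32(82.7))
green [-25.9  51.2] (array([ 464. , -271.5], dtype=float32), np.float32(49.1), np.float32(47.2), np.float32(88.9))
the job is handed in; nothing more can be done
```

Both kits are made up, and I handed the job in at about 34 s of the 120 s allowed; handing in gives no verdict.

- **Corers:** I pressed each one down with the closed fingers after releasing it. Contact put the shaft axis at about z 40.2 mm (red) and 40.1 mm (yellow), against a home height of 40. Camera checks put yellow at tray x 45.0, y +2.5 and red at x 45.5, y +3.1, each within about 0.5° of its tray.
- **Jar, logger and pot:** the last pictures show all three upright inside their pockets. I measured the pot (about x -26, y +51) and the logger's display (x -26, y +40). I checked the jar only by eye.
- **Spares:** the arm never touched the black corer or the blue-lid jar, and both look unmoved in the last top view. I didn't re-measure their positions.

**One thing that was off:** the tool had drifted to a tilt of about 1.4° by the blue tray. It had no visible effect on the placings.

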